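# Clamp the crimping die with the guarded knob

## Robot

A 7-joint arm with a two-finger parallel gripper is mounted at the origin on the work surface. World frame = base frame: x ahead of the robot, y to its left, z up, the work surface at z = 0. Lengths are in m, angles in rad, forces in N, time in s.
With the tool pointing down it reaches from about 0.4 to 0.875 m from the base axis. Payload 19.3 kg.
Tool frame: the origin (TCP) lies midway between the tips of the shut fingers; the grasp point (between the pads) lies 19 mm behind it; z points along the fingers, y is the line along which they close (so a half turn about z gives the same grasp; the last joint's range is limited). The gripper opens to 85 mm and grips with 20 to 120 N. Pads are 22 mm wide; open, the fingers measure 114 mm over their backs; the gripper's body (76 mm by 85 mm) begins 54 mm behind the grasp point. The pads swing forward as they close: fully open they stand 13 mm farther back than shut.
Start: joints at [-1.303, 0.521, -0.036, 1.599, 0.021, 1.021, -0.113], TCP at [0.207, 0.59, 0.231] pointing down, gripper open.
Joint ranges: [-2.91, 2.91], [-0.3, 2.13], [-1.5, 1.42], [0.17, 2.43], [-1.26, 4.41], [0.16, 1.93], [-2.52, 2.52]. Speed limits (rad/s): [1.89, 1.89, 2.39, 2.39, 3.01, 3.01, 3.01].

## Interface

Orientations are given as [roll, pitch, yaw] about the fixed x, y, z axes, in that order (R = Rz(yaw) Ry(pitch) Rx(roll)).
In Python, from workcell import bot gives the robot as it stands.
- The arm moves only by the tool move_arm, never from a script. Its argument "series" is a list of rows, each a list of 3 entries, a list of its own where there are three numbers: the shift along the tool's x, y, z in cm, then the turn, a rotation vector about the tool's x, y, z in rad, then the opening in per cent of the stroke, from 0 (shut) to 100 (fully open). A call has 1 to 20 rows; each row is the pose to reach, as a shift and turn from the pose commanded when the call began, along the tool's axes at that moment; what a row does not reach only later rows make up. A row lasts 1/12 s, in which the tool goes at most 41.7 mm and 7.16 degrees, less where a joint would pass 70% of its speed; a pose out of reach is approached as far as the arm can. A call with a gripper value outside its range is refused whole. The fingers move at their own pace and stop on an object; "squeeze" is the grip in N (left out, the last holds). Time passes only in rows, so rows that repeat a pose let the fingers close. It gives the time, the measured TCP pose, the force, the opening and the grip force at its end, in the units of the state.
- bot.observe(): the state, without advancing time (a new reading comes with each control period).
- bot.grab_frame(name): name is "scene" or "top" or "wrist"; returns (picture, depth): 400x640x3 uint8, red, green, blue; 400x640 float32, m along the optical axis (not along the pixel's ray), 0 where there is no reading.
- bot.camera_params(name): a dict with "fovy" (degrees; the focal length in pixels is half the picture's height over the tangent of half this angle, whatever the lens; pixels are square), "cx", "cy" (the principal point, pixels), "R" (3x3) and "t" (3): a world point X has camera coordinates R X + t; the wrist camera has in their place "tool_from_camera" (4x4, takes a point from camera to tool coordinates, whose origin is the TCP and whose axes are the flange's). Camera axes: x right, y down, z forward; pixel columns grow to the right and rows downward; lengths in m; the calibration is good to about 2 mm. A picture is of the moment at which its call begins: read the wrist's pose just before it. camera_params takes no time and is no camera call.
- bot.job_done(): hands the job in; it is judged then, once.
Trained networks look in the newest picture that a camera, given by its name, has taken for a name from the list of things; names that differ only in an ending like _2 or _b are one class to them, and where a whole thing is asked for, a point or a joint stands for the part that bears it (a point fixed in the world has none). Each returns a list of dicts, best first, with "conf" (0 to 1); they miss things now and then, are a little off and sometimes report something else, mostly with a low value. They report only what shows in the picture. A call takes as long as a camera call. They do not tell look-alikes from the thing itself.
- bot.find_in(camera, thing): "bbox" ([left, top, right, bottom] in pixels, round what is visible of it).
- bot.trace(camera, thing): "mask" (400x640 bool, what is visible of it) and "bbox" ([left, top, right, bottom] in pixels, round what is visible of it).
The state is a dict: "clock": time; "qpos": joint angles; "qd": joint speeds; "joint_efforts": joint torques, N m; "position": TCP position; "tool_rot": TCP orientation; "force": force on the tool from outside, world axes, zero at the start; "moment": the same for the moment, N m; "grip_width": finger opening in m; "finger_force": force on a finger pad.
Only numpy, scipy, OpenCV 4.12 (cv2) and the standard library are available. Lean on these libraries where they do the work, as an engineer would, in place of code of your own. Each camera call takes 0.05 s, during which the arm holds its last target. There are 200 camera calls.

## Task

Stand the crimping die with the orange band in the empty nest of the tooling bed, upright and down on its floor. Then reach into the round guarded well and turn the red knob clockwise until the jaw has pushed the die home against the stop and grips it with about 12 newtons (anything from 6 to 20 will do), never squeezing it with more than 25 or knocking the guard hard, and let go. Leave the blue-banded spare die and the other things on the bench where they are.

Things in the scene. Friction and masses are not known exactly. Their poses are not given: they have to be found in the camera images.
- die: the crimping die to load: upright bright steel block, 28 (its x) by 36 (its y) by 52 mm high, with an orange band just below the top and an orange horn 12 x 16 mm, 12 mm high, on top; 0.2 to 0.4 kg. Origin at the centre of its underside, z up. Stands on the bench; the same when turned by half a turn.
- spare: spare die, same shape but with a blue band and horn, same origin and axes; to be left alone. Which of the two dies stands nearer the robot changes.
- nest (a point): centre of the die's final place, on the nest floor, 12 mm above the bench; x across the nest, y along it towards the knob, z up. Cheeks with inner faces at x = +-15.5 mm (10 mm thick, y -34 to +18 mm, 16 mm high) and a stop at the -y end; the end towards the knob is open. The die's 36 mm side lies along y. Clamped home, the centre of its underside lies here.
- stop (a point): middle of the stop's face at floor level, 18 mm along -y of the nest point; the stop is 16 mm high. Same axes as the nest. The jaw's orange sprung pad (18 mm wide, 3 to 17 mm above the nest floor) comes through the open end and pushes the die to -y against this face.
- well (a point): centre of the round mouth of the guard's well, 92 mm above the bench, 117 mm along +y of the nest. Same axes as the nest. Well diameter 76 mm, 44 mm deep, vertical walls. Room only for fingers opened to about 45 mm at most (if 14 mm thick); wider ones hit the lip.
- guard: the white guard housing round the well, 100 x 100 x 80 mm, origin at the centre of its underside, 12 mm above the bench; fixed. It must not be pushed with more than 20 N.
- knob_grip (a point): point on the knob's axis at gripping height, 20 mm below the lip, 24 mm above the well's floor. The knob is a red bar 14 mm thick (its y), 36 mm long (its x), 30 mm high, its top 8 mm below the lip, its underside 6 mm above the well's floor, a white mark at its -x end. The axes turn with the knob; z up along its axis.
- knob (a joint): knob angle, rad; 0 with the jaw right back, growing clockwise seen from above, to 2.4 at most; starts at 0 to 0.3. Its x axis is the nest's x axis turned clockwise by this angle. Friction: 0.28 N m while turning, some 0.18 left when paused; it holds what it is left with, up to about 18 N. Each rad drives the jaw 15 mm, so each newton on the die adds 0.015 N m to the knob's torque.
- jaw: steel rack of the jaw; origin at the middle of its front face, 57 mm along +y of the nest at knob angle 0, moving to -y. It carries a brass nose of unmeasured setting with a sprung pad, 5 N per mm. With the die home and the knob at 0, pad and die are 6 to 14 mm apart, so touch must be felt as added torque: 12 N comes some 0.16 rad after touch, 25 N 0.33 rad.
- driver: screwdriver lying on the bench, leave alone
- oil: small clear bottle 110 mm high with a red cap, leave alone
- wrench: wrench lying on the bench, leave alone
- reel: cream reel of terminals, 150 mm across and 31 mm high, lying flat, leave alone
- cup: blue cup 45 mm high, leave alone
Mind the look-alikes: they are no part of the job. What is shaped like the die but pink or purple is not meant.

How it is judged:
By the outcome, as a careful person would: the job done as asked, in the order asked, and still so for the second after the job is handed in, with the robot touching nothing.
It also fails if it takes over 72 s, if anything falls off the work surface, if the arm or the gripper's body presses on something with over 40 N, if the wrist force passes 120 N, or if a joint passes its speed limit or range.

## Working session

There is one attempt and no reset: what is moved stays moved. The work goes in short steps, Python scripts to look and compute and a tool call to move; the robot and the scene stay as the last step left them, time stands still between calls to the robot, and variables do not carry over. Pictures are saved under pics/ and viewed, at most 10 in all, crops included, and the job is handed in when it is done.

Besides the shell and the picture viewer there is one more tool, called after "Emit:" as a command line: name --argument value ..., lists and objects as JSON in quotes. move_arm: Moves the arm, as the interface text tells. Its arguments: {"type":"object","properties":{"series":{"type":"array"},"squeeze":{"type":"number"}},"required":["series"]}

```bash
mkdir -p pics; cat > h.py <<'E'
import numpy as np, cv2
from workcell import bot
from scipy.spatial.transform import Rotation as Ro
def cam(name,st=None):
    p=bot.camera_params(name); f=200/np.tan(np.radians(p['fovy'])/2)
    if name=='wrist':
        T=np.array(p['tool_from_camera']); st=st or bot.observe()
        W=np.eye(4); W[:3,:3]=Ro.from_euler('xyz',st['tool_rot']).as_matrix(); W[:3,3]=st['position']
        M=W@T
    else:
        M=np.eye(4); R=np.array(p['R']); M[:3,:3]=R.T; M[:3,3]=-R.T@np.array(p['t'])
    return f,p['cx'],p['cy'],M
def cloud(name,d,st=None):
    f,cx,cy,M=cam(name,st); v,u=np.mgrid[:400,:640]
    P=np.stack([(u-cx)/f*d,(v-cy)/f*d,d],-1)@M[:3,:3].T+M[:3,3]
    P[d==0]=np.nan; return P
def proj(name,X,st=None):
    f,cx,cy,M=cam(name,st); c=(np.asarray(X)-M[:3,3])@M[:3,:3]
    return np.stack([c[...,0]/c[...,2]*f+cx,c[...,1]/c[...,2]*f+cy],-1)
def save(n,im): cv2.imwrite('pics/'+n+'.png',im[...,::-1])
E
python3 - <<'E'
from h import *
s=bot.observe(); print({k:np.round(v,3).tolist() for k,v in s.items()})
im={}
for n in ['scene','top']:
    I,d=bot.grab_frame(n); P=cloud(n,d); np.savez(n+'.npz',I=I,d=d,P=P); im[n]=I
    for t in ['die','spare','nest','guard','knob_grip','jaw','oil','cup','reel']:
        for r in bot.find_in(n,t)[:3]:
            b=np.array(r['bbox']).astype(int); c=P[b[1]:b[3]+1,b[0]:b[2]+1].reshape(-1,3)
            print(n,t,round(r['conf'],2),b.tolist(),np.round(np.nanmedian(c,0),3))
    save(n,I)
a=np.vstack([im['scene'],im['top']]); save('both',cv2.resize(a,(480,600),interpolation=cv2.INTER_AREA))
E
```

```text
{'clock': 0.0, 'qpos': [-1.303, 0.522, -0.036, 1.6, 0.021, 1.021, -0.113], 'qd': [0.001, -0.0, 0.001, 0.0, 0.001, 0.0, -0.001], 'joint_efforts': [0.0, -92.71, 1.98, -36.995, 0.018, 0.008, 0.0], 'position': [0.207, 0.589, 0.231], 'tool_rot': [-3.14, 0.0, 2.804], 'force': [0.279, 0.149, -0.381], 'moment': [-0.04, 0.006, 0.02], 'finger_force': 0.0, 'grip_width': 0.085}
scene die 0.84 [240, 243, 257, 267] [ 0.555 -0.206  0.026]
scene die 0.76 [242, 219, 258, 242] [ 0.483 -0.171  0.026]
scene die 0.69 [214, 231, 230, 249] [ 0.477 -0.249  0.036]
scene spare 0.69 [218, 275, 242, 302] [ 0.619 -0.282  0.005]
scene nest 0.59 [297, 178, 384, 244] [0.546 0.082 0.012]
scene guard 0.9 [339, 181, 388, 229] [0.57  0.131 0.059]
scene knob_grip 0.58 [359, 196, 368, 208] [0.569 0.128 0.076]
scene jaw 0.39 [326, 211, 345, 224] [0.547 0.061 0.015]
scene oil 0.85 [163, 317, 191, 350] [ 0.675 -0.419  0.046]
scene cup 0.57 [374, 132, 388, 152] [0.339 0.367 0.024]
scene cup 0.39 [343, 181, 386, 228] [0.575 0.133 0.067]
scene cup 0.37 [328, 262, 343, 333] [ 0.752 -0.067  0.002]
scene reel 0.6 [410, 141, 454, 180] [0.498 0.458 0.029]
top die 0.73 [420, 227, 435, 237] [ 0.452 -0.324  0.051]
top die 0.7 [379, 194, 395, 208] [ 0.547 -0.205  0.018]
top die 0.69 [275, 188, 280, 198] [0.568 0.128 0.082]
top spare 0.46 [403, 171, 421, 189] [ 0.613 -0.286  0.002]
top nest 0.77 [256, 169, 338, 235] [0.545 0.072 0.01 ]
top guard 0.26 [401, 173, 421, 190] [ 0.61  -0.282  0.002]
top knob_grip 0.59 [272, 189, 280, 201] [0.563 0.131 0.06 ]
top knob_grip 0.56 [257, 171, 339, 231] [0.548 0.069 0.012]
top knob_grip 0.46 [332, 113, 359, 167] [ 0.748 -0.083  0.001]
top oil 0.86 [446, 153, 466, 170] [ 0.663 -0.414  0.054]
top cup 0.79 [188, 260, 210, 280] [0.339 0.372 0.007]
top reel 0.62 [142, 197, 195, 246] [0.488 0.463 0.03 ]
```

```bash
python3 - <<'E'
from h import *
a=np.load('scene.npz')['I'][170:310,200:400]; b=np.load('top.npz')['I'][150:250,240:480]
A=cv2.resize(a,(500,350),interpolation=cv2.INTER_CUBIC); B=cv2.resize(b,(600,250),interpolation=cv2.INTER_CUBIC)
o=np.zeros((600,600,3),np.uint8); o[:350,:500]=A; o[350:]=B; save('crop1',o)
E
```

```text
(no output)
```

View pics/crop1.png

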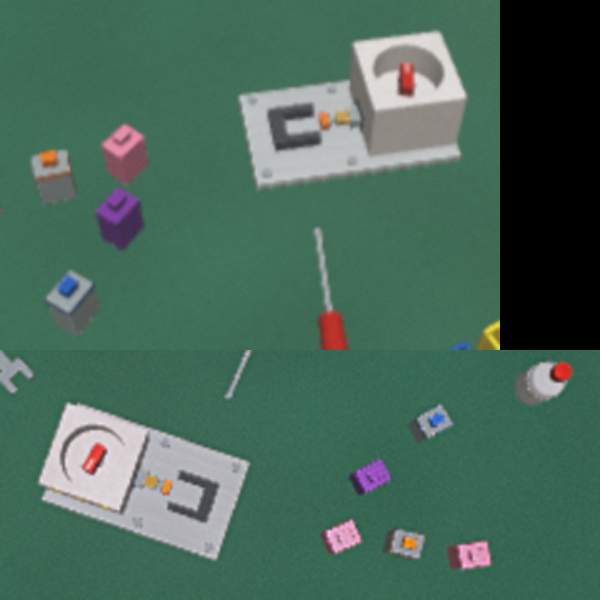

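```bash
python3 - <<'E'
from h import *
for n in ['top','scene']:
    z=np.load(n+'.npz'); P=z['P']
    def rect(m,l):
        m=m.astype(np.uint8); k,lab,st,c=cv2.connectedComponentsWithStats(m)
        i=1+np.argmax(st[1:,4]); X=P[lab==i]; r=cv2.minAreaRect((X[:,:2]*1000).astype(np.float32)); print(n,l,np.round(r[0]),np.round(r[1]),round(r[2],1),np.round(np.median(X[:,2]),3),len(X))
    with np.errstate(invalid='ignore'):
        near=lambda x,y,r:(np.hypot(P[...,0]-x,P[...,1]-y)<r)
        rect(near(.57,.13,.12)&(P[...,2]>.083)&(P[...,2]<.1),'guardtop')
        rect(near(.54,.07,.2)&(P[...,2]>.006)&(P[...,2]<.1),'bed')
        rect(near(.477,-.249,.04)&(P[...,2]>.045)&(P[...,2]<.08),'die')
        rect(near(.477,-.249,.035)&(P[...,2]>.02)&(P[...,2]<.08),'die2')
        hsv=cv2.cvtColor(z['I'],cv2.COLOR_RGB2HSV)
        rect(near(.57,.13,.04)&(hsv[...,0]<8)&(hsv[...,1]>150),'knob')
p=bot.camera_params('wrist'); print(np.round(p['tool_from_camera'],3),p['fovy'],p['cx'],p['cy'])
E
```

```text
top guardtop [570. 128.] [100. 100.] 70.7 0.092 656
top bed [549.  69.] [230. 131.] 71.1 0.016 3156
top die [ 468. -248.] [37. 28.] 74.0 0.053 116
top die2 [ 468. -248.] [37. 28.] 74.9 0.052 140
top knob [568. 128.] [12. 32.] 62.1 0.084 35
scene guardtop [570. 128.] [102. 104.] 71.0 0.091 705
scene bed [549.  68.] [229. 133.] 70.8 0.027 3730
scene die [ 469. -249.] [36. 29.] 76.0 0.052 150
scene die2 [ 469. -249.] [37. 29.] 76.0 0.051 234
scene knob [572. 124.] [11. 29.] 56.4 0.083 35
[[-0.    -0.966 -0.26   0.066]
 [ 1.    -0.    -0.001 -0.001]
 [ 0.001 -0.26   0.966 -0.142]
 [ 0.     0.     0.     1.   ]] 69.60581424562581 320.9380542761375 205.75524160663093
```

Emit:
move_arm --series '[[[-49.9, -38.6, -2], [0, 0, 1.565], 80], [[-49.9, -38.6, -2], [0, 0, 1.565], 80], [[-49.9, -38.6, -2], [0, 0, 1.565], 80], [[-49.9, -38.6, -2], [0, 0, 1.565], 80], [[-49.9, -38.6, -2], [0, 0, 1.565], 80], [[-49.9, -38.6, -2], [0, 0, 1.565], 80], [[-49.9, -38.6, -2], [0, 0, 1.565], 80], [[-49.9, -38.6, -2], [0, 0, 1.565], 80], [[-49.9, -38.6, -2], [0, 0, 1.565], 80], [[-49.9, -38.6, -2], [0, 0, 1.565], 80], [[-49.9, -38.6, -2], [0, 0, 1.565], 80], [[-49.9, -38.6, -2], [0, 0, 1.565], 80], [[-49.9, -38.6, -2], [0, 0, 1.565], 80], [[-49.9, -38.6, -2], [0, 0, 1.565], 80], [[-49.9, -38.6, -2], [0, 0, 1.565], 80], [[-49.9, -38.6, -2], [0, 0, 1.565], 80], [[-49.9, -38.6, -2], [0, 0, 1.565], 80], [[-49.9, -38.6, -2], [0, 0, 1.565], 80], [[-49.9, -38.6, -2], [0, 0, 1.565], 80], [[-49.9, -38.6, -2], [0, 0, 1.565], 80]]'

```text
clock: 2.67
position: [0.5496, 0.0613, 0.2513]
tool_rot: [-3.141, -0.0, 1.24]
force: [0.6, -0.3, 0.2]
grip_width: 0.0684
finger_force: 0.0
```

```bash
cat >> h.py <<'E'
def comp(P,m,l):
    k,lab,st,c=cv2.connectedComponentsWithStats(m.astype(np.uint8)); i=1+np.argmax(st[1:,4]); X=P[lab==i]
    r=cv2.minAreaRect((X[:,:2]*1000).astype(np.float32)); print(l,np.round(r[0],1),np.round(r[1],1),round(r[2],1),'z',np.round(np.median(X[:,2]),4),len(X)); return X
E
python3 - <<'E'
from h import *
s=bot.observe(); I,d=bot.grab_frame('wrist'); P=cloud('wrist',d,s); np.savez('w1.npz',I=I,d=d,P=P); save('w1',I)
print(np.round(s['qpos'],3))
h=cv2.cvtColor(I,cv2.COLOR_RGB2HSV); Z=P[...,2]
with np.errstate(invalid='ignore'):
    near=lambda x,y,r:(np.hypot(P[...,0]-x,P[...,1]-y)<r)
    comp(P,near(.57,.13,.12)&(Z>.086)&(Z<.1),'guard')
    comp(P,near(.57,.128,.03)&(h[...,0]<8)&(h[...,1]>150)&(Z>.07),'knob')
    comp(P,near(.532,.017,.05)&(Z>.022)&(Z<.034),'cheeks')
    comp(P,near(.55,.07,.2)&(Z>.006)&(Z<.018),'bed')
E
```

```text
[-0.564  0.42   0.473  1.788 -0.225  0.988 -0.332]
guard [569.2 128.2] [100.1 100.6] 71.0 z 0.0916 5716
knob [569.7 127.3] [11.7 32.3] 60.8 z 0.0836 285
cheeks [527.7  10.6] [52.4 50.8] 69.7 z 0.0276 839
bed [547.9  67.8] [228.4 130.1] 70.6 z 0.0117 6394
```

View pics/w1.png

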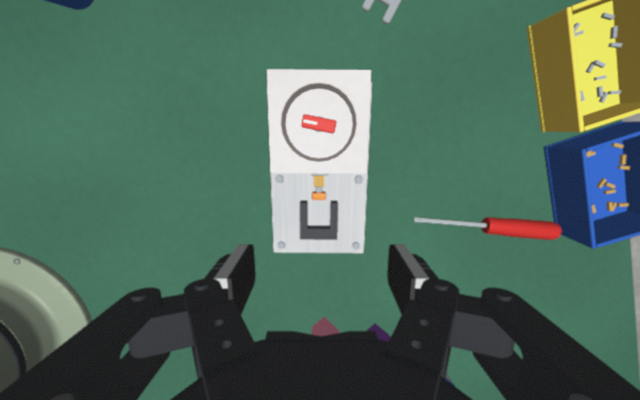

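Emit:
move_arm --series '[[[-31.9, 2.4, 5], [0, 0, -0.07], 65], [[-31.9, 2.4, 5], [0, 0, -0.07], 65], [[-31.9, 2.4, 5], [0, 0, -0.07], 65], [[-31.9, 2.4, 5], [0, 0, -0.07], 65], [[-31.9, 2.4, 5], [0, 0, -0.07], 65], [[-31.9, 2.4, 5], [0, 0, -0.07], 65], [[-31.9, 2.4, 5], [0, 0, -0.07], 65], [[-31.9, 2.4, 9], [0, 0, -0.07], 65], [[-31.9, 2.4, 9], [0, 0, -0.07], 65], [[-31.9, 2.4, 9], [0, 0, -0.07], 65], [[-31.9, 2.4, 9], [0, 0, -0.07], 65], [[-31.9, 2.4, 9], [0, 0, -0.07], 65]]'

```text
clock: 3.72
position: [0.4698, -0.2479, 0.1622]
tool_rot: [3.141, -0.0, 1.311]
force: [0.3, 0.3, 0.6]
grip_width: 0.0555
finger_force: 0.0
```

```bash
python3 - <<'E'
from h import *
s=bot.observe(); I,d=bot.grab_frame('wrist'); P=cloud('wrist',d,s); np.savez('w2.npz',I=I,d=d,P=P); save('w2',I)
print(np.round(s['qpos'],3),np.round(s['position'],4),np.round(s['tool_rot'],4))
h=cv2.cvtColor(I,cv2.COLOR_RGB2HSV); Z=P[...,2]
with np.errstate(invalid='ignore'):
    near=lambda x,y,r:(np.hypot(P[...,0]-x,P[...,1]-y)<r)
    comp(P,near(.4685,-.2485,.035)&(Z>.047)&(Z<.07),'die')
    comp(P,near(.4685,-.2485,.035)&(Z>.058)&(Z<.07),'horn')
E
```

```text
[ 0.044  0.506  0.452  1.932 -0.309  0.771  0.41 ] [ 0.4698 -0.2479  0.1622] [ 3.1407e+00 -5.0000e-04  1.3107e+00]
die [ 467.5 -248.5] [36.2 28.5] 75.1 z 0.0519 1215
horn [ 467.5 -248.5] [16.2 11.4] 74.7 z 0.0636 264
```

View pics/w2.png

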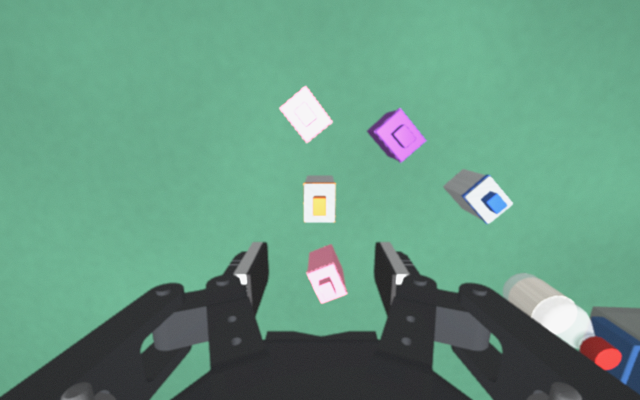

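Emit:
move_arm --squeeze 40 --series '[[[-0.1, -0.2, 3.5], [0, 0, 0], 65], [[-0.1, -0.2, 7], [0, 0, 0], 65], [[-0.1, -0.2, 10], [0, 0, 0], 65], [[-0.1, -0.2, 12], [0, 0, 0], 65], [[-0.1, -0.2, 13.5], [0, 0, 0], 65], [[-0.1, -0.2, 14.2], [0, 0, 0], 65], [[-0.1, -0.2, 14.2], [0, 0, 0], 65], [[-0.1, -0.2, 14.2], [0, 0, 0], 20], [[-0.1, -0.2, 14.2], [0, 0, 0], 20], [[-0.1, -0.2, 14.2], [0, 0, 0], 20], [[-0.1, -0.2, 14.2], [0, 0, 0], 20], [[-0.1, -0.2, 14.2], [0, 0, 0], 20], [[-0.1, -0.2, 14.2], [0, 0, 0], 20], [[-0.1, -0.2, 14.2], [0, 0, 0], 20]]'

```text
clock: 4.93
position: [0.4673, -0.2498, 0.0207]
tool_rot: [3.14, -0.0, 1.309]
force: [-0.6, 1.8, 6.9]
grip_width: 0.0279
finger_force: 39.0
```

```bash
python3 - <<'E'
from h import *
s=bot.observe(); print({k:np.round(s[k],4).tolist() for k in ['position','tool_rot','force','grip_width','finger_force']})
E
```

```text
{'position': [0.4673, -0.2498, 0.0207], 'tool_rot': [3.1396, -0.0001, 1.309], 'force': [-0.552, 1.7618, 6.8547], 'grip_width': 0.0279, 'finger_force': 38.9939}
```

Emit:
move_arm --series '[[[0, 0, -2], [0, 0, 0], 20], [[0, 0, -5], [0, 0, 0], 20], [[0, 0, -9], [0, 0, 0], 20], [[0, 0, -9], [0, 0, 0], 20], [[4, -0.1, -9], [0, 0, 0.073], 20], [[8, -0.3, -9], [0, 0, 0.073], 20], [[12, -0.4, -9], [0, 0, 0.073], 20], [[16, -0.5, -9], [0, 0, 0.073], 20], [[20, -0.6, -9], [0, 0, 0.073], 20], [[24, -0.7, -9], [0, 0, 0.073], 20], [[27.6, -0.75, -9], [0, 0, 0.073], 20], [[27.6, -0.75, -9], [0, 0, 0.073], 20], [[27.6, -0.75, -9], [0, 0, 0.073], 20], [[27.6, -0.75, -9], [0, 0, 0.073], 20], [[27.6, -0.75, -9], [0, 0, 0.073], 20]]'

```text
clock: 6.18
position: [0.5306, 0.0176, 0.1096]
tool_rot: [3.141, 0.0, 1.234]
force: [0.6, 0.5, -2.6]
grip_width: 0.0272
finger_force: 41.1
```

```bash
python3 - <<'E'
from h import *
s=bot.observe(); I,d=bot.grab_frame('wrist'); P=cloud('wrist',d,s); np.savez('w3.npz',I=I,d=d,P=P,pos=s['position'],rot=s['tool_rot']); save('w3',I)
print({k:np.round(s[k],4).tolist() for k in ['qpos','position','tool_rot','force','moment','grip_width','finger_force']})
a=s['tool_rot'][2]; Z=P[...,2]; ex=np.array([np.sin(a),-np.cos(a)]); ey=np.array([np.cos(a),np.sin(a)])
n=np.array([.531,.0177]); Q=P[...,:2]-s['position'][:2]; h=cv2.cvtColor(I,cv2.COLOR_RGB2HSV)
T=np.stack([Q@ey,Q@ex],-1)*1000  # tool x,y mm
def rep(m,l):
    X=T[m]; 
    if len(X): print(l,len(X),'tx',np.round(np.percentile(X[:,0],[1,50,99]),1),'ty',np.round(np.percentile(X[:,1],[1,50,99]),1),'z',np.round(np.percentile(Z[m],[2,50,98]),4))
with np.errstate(invalid='ignore'):
    near=np.hypot(T[...,0],T[...,1])<80
    org=(h[...,0]>5)&(h[...,0]<25)&(h[...,1]>130)
    rep(near&org&(Z>.1),'horn'); rep(near&(Z>.11)&(Z<.15)&(abs(T[...,1])<18)&(abs(T[...,0])<25),'dietop')
    rep(near&org&(Z<.04)&(T[...,0]>10),'pad')
    c=near&(Z>.024)&(Z<.032)
    rep(c&(T[...,1]<-10),'cheek-'); rep(c&(T[...,1]>10),'cheek+'); 
    X=T[c].astype(np.float32); r=cv2.minAreaRect(X); print(r)
    g=(Z>.086)&(Z<.097)&(T[...,0]>40); r=cv2.minAreaRect(T[g].astype(np.float32)); print('guard',r)
    w=np.load('w1.npz'); P1=w['P']; Q1=(P1[...,:2]-n)*1000; a=np.radians(70.8); ey=np.array([np.cos(a),np.sin(a)]);ex=np.array([np.sin(a),-np.cos(a)])
    T=np.stack([Q1@ey,Q1@ex],-1);Z=P1[...,2]; h=cv2.cvtColor(w['I'],cv2.COLOR_RGB2HSV);
    org=(h[...,0]>5)&(h[...,0]<25)&(h[...,1]>130)
    rep(org&(abs(T[...,1])<15)&(T[...,0]>0)&(T[...,0]<60),'pad in nest frame w1')
    c=(Z>.023)&(Z<.032)&(np.hypot(T[...,0]+8,T[...,1])<42)
    rep(c&(T[...,1]<0)&(T[...,0]>-20)&(T[...,0]<15),'cheek- w1');rep(c&(T[...,1]>0)&(T[...,0]>-20)&(T[...,0]<15),'cheek+ w1'); rep(c&(abs(T[...,1])<12),'stop w1')
E
```

```text
{'qpos': [-0.4766, 0.5974, 0.4609, 1.9687, -0.4153, 0.6681, -0.0904], 'position': [0.5306, 0.0176, 0.1096], 'tool_rot': [3.1413, 0.0001, 1.2343], 'force': [0.604, 0.5289, -2.5694], 'moment': [-0.0574, 0.01, -0.0414], 'grip_width': 0.0272, 'finger_force': 41.1177}
horn 1596 tx [-6.4  5.8 19.6] ty [-12.5   0.2  12.6] z [0.1348 0.1522 0.1536]
dietop 6018 tx [-16.    9.7  19.5] ty [-17.2   0.2  17.1] z [0.114  0.1405 0.1484]
pad 492 tx [22.5 40.6 52.7] ty [-7.7  0.2  8. ] z [0.0264 0.0278 0.0293]
cheek- 368 tx [-14.2   7.2  63.3] ty [-25.4 -21.4 -10.3] z [0.0253 0.0276 0.0297]
cheek+ 392 tx [-17.4   7.   63.1] ty [10.7 21.2 25.3] z [0.0251 0.0276 0.0295]
((22.858783721923828, 0.09085464477539062), (86.20571899414062, 50.95473098754883), 0.22525808215141296)
guard ((96.54436492919922, 0.21778488159179688), (58.977725982666016, 100.72515869140625), 0.04070711135864258)
pad in nest frame w1 137 tx [23.4 30.3 51.2] ty [-7.1  0.7  7.3] z [0.0261 0.028  0.0293]
cheek- w1 226 tx [-19.9  -4.8  13.9] ty [-26.1 -20.5  -1.9] z [0.0247 0.0275 0.029 ]
cheek+ w1 212 tx [-19.7  -4.   14.2] ty [ 2.2 19.3 24.7] z [0.0257 0.0275 0.0289]
stop w1 316 tx [-32.5 -20.7  33.1] ty [-11.3  -0.5  11.7] z [0.024  0.0277 0.0292]
```

View pics/w3.png

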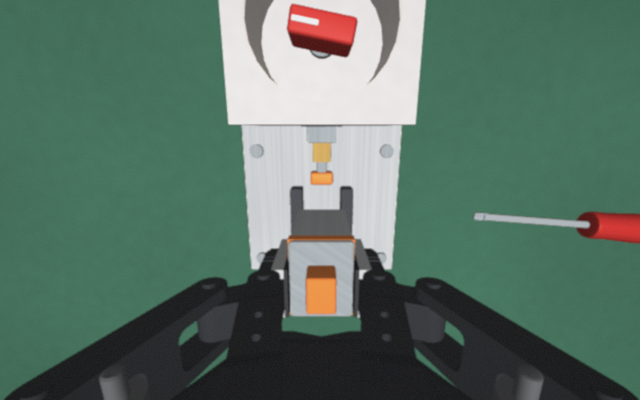

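Emit:
move_arm --series '[[[0, 0, 2], [0, 0, 0], 20], [[0, 0, 4], [0, 0, 0], 20], [[0, 0, 5], [0, 0, 0], 20], [[0, 0, 6], [0, 0, 0], 20], [[0, 0, 6.6], [0, 0, 0], 20], [[0, 0, 7.1], [0, 0, 0], 20], [[0, 0, 7.4], [0, 0, 0], 20], [[0, 0, 7.5], [0, 0, 0], 20], [[0, 0, 7.5], [0, 0, 0], 20], [[0, 0, 7.5], [0, 0, 0], 20]]'

```text
clock: 7.07
position: [0.531, 0.0188, 0.0347]
tool_rot: [3.141, -0.0, 1.236]
force: [0.1, 0.5, -2.4]
grip_width: 0.0273
finger_force: 41.0
```

Emit:
move_arm --series '[[[-0.1, 0, 0.1], [0, 0, 0], 20], [[-0.1, 0, 0.15], [0, 0, 0], 20], [[-0.1, 0, 0.2], [0, 0, 0], 20], [[-0.1, 0, 0.2], [0, 0, 0], 20]]'

```text
clock: 7.4
position: [0.5305, 0.0178, 0.0327]
tool_rot: [3.141, -0.0, 1.236]
force: [-1.4, 0.2, 4.1]
grip_width: 0.0275
finger_force: 42.0
```

Emit:
move_arm --series '[[[0, 0, 0], [0, 0, 0], 60], [[0, 0, 0], [0, 0, 0], 60], [[0, 0, 0], [0, 0, 0], 60], [[0, 0, 0], [0, 0, 0], 60], [[0, 0, 0], [0, 0, 0], 60], [[0, 0, -3], [0, 0, 0], 60], [[0, 0, -6], [0, 0, 0], 60], [[0, 0, -10], [0, 0, 0], 60], [[0, 0, -14], [0, 0, 0], 60], [[3, 0, -16], [0, 0, 0], 50], [[6, 0, -16], [0, 0, 0], 50], [[6, 0, -16], [0, 0, 0], 50], [[6, 0, -16], [0, 0, 0], 50]]'

```text
clock: 8.48
position: [0.5502, 0.0761, 0.1922]
tool_rot: [3.142, -0.0, 1.239]
force: [-0.5, -1.1, -0.9]
grip_width: 0.0426
finger_force: 0.0
```

```bash
cat > look.py <<'E'
import sys
from h import *
n=sys.argv[1]
s=bot.observe(); I,d=bot.grab_frame('wrist'); P=cloud('wrist',d,s); np.savez(n+'.npz',I=I,d=d,P=P,pos=s['position'],rot=s['tool_rot']); save(n,I)
print({k:np.round(s[k],4).tolist() for k in ['qpos','position','tool_rot','force','moment','grip_width']})
a=s['tool_rot'][2]; Z=P[...,2]; ex=np.array([np.sin(a),-np.cos(a)]); ey=np.array([np.cos(a),np.sin(a)])
Q=P[...,:2]-s['position'][:2]; h=cv2.cvtColor(I,cv2.COLOR_RGB2HSV); T=np.stack([Q@ey,Q@ex],-1)*1000
def rep(m,l):
    m=m.astype(np.uint8); k,lab,st,_=cv2.connectedComponentsWithStats(m); i=1+np.argmax(st[1:,4]); m=lab==i
    r=cv2.minAreaRect(T[m].astype(np.float32)); print(l,m.sum(),np.round(r[0],1),np.round(r[1],1),round(r[2],2),'z',np.round(np.median(Z[m]),4))
with np.errstate(invalid='ignore'):
    rep((Z>.086)&(Z<.097),'guard')
    rep((h[...,0]<8)&(h[...,1]>150)&(Z>.07)&(Z<.1)&(np.hypot(P[...,0]-.57,P[...,1]-.128)<.035),'knob')
    near=np.hypot(P[...,0]-.531,P[...,1]-.018)<.035
    rep(near&(Z>.058)&(Z<.075),'dietop'); rep(near&(Z>.07)&(Z<.085),'horn')
E
python3 look.py w4
```

```text
{'qpos': [-0.6313, 0.5163, 0.5446, 1.8464, -0.3409, 0.8723, -0.2544], 'position': [0.5502, 0.0761, 0.1922], 'tool_rot': [3.1416, -0.0004, 1.2387], 'force': [-0.4897, -1.1219, -0.8605], 'moment': [-0.0439, -0.0221, -0.0169], 'grip_width': 0.0426}
guard 8492 [55.1  1.1] [100.2 100.5] 0.63 z 0.0916
knob 464 [55.1  1.6] [12.2 33.5] 10.3 z 0.0837
dietop 781 [-60.    0.1] [28.6 36.5] 89.78 z 0.0637
horn 219 [-60.4   0.1] [11.9 16.9] 89.99 z 0.0754
```

View pics/w4.png

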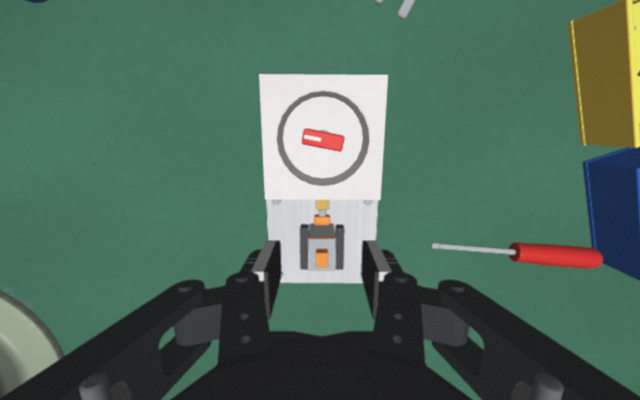

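Emit:
move_arm --series '[[[3, 0.1, 2], [0, 0, -0.3], 40], [[5.5, 0.1, 4], [0, 0, -1.395], 40], [[5.5, 0.1, 4], [0, 0, -1.395], 40], [[5.5, 0.1, 4], [0, 0, -1.395], 40], [[5.5, 0.1, 4], [0, 0, -1.395], 40], [[5.5, 0.1, 4], [0, 0, -1.395], 40], [[5.5, 0.1, 4], [0, 0, -1.395], 40], [[5.5, 0.1, 4], [0, 0, -1.395], 40], [[5.5, 0.1, 4], [0, 0, -1.395], 40], [[5.5, 0.1, 4], [0, 0, -1.395], 40], [[5.5, 0.1, 4], [0, 0, -1.395], 40], [[5.5, 0.1, 4], [0, 0, -1.395], 40], [[5.5, 0.1, 4], [0, 0, -1.395], 40], [[5.5, 0.1, 4], [0, 0, -1.395], 40], [[5.5, 0.1, 4], [0, 0, -1.395], 40], [[5.5, 0.1, 4], [0, 0, -1.395], 40], [[5.5, 0.1, 4], [0, 0, -1.395], 40]]'

```text
clock: 9.95
position: [0.5691, 0.1262, 0.1522]
tool_rot: [-3.141, 0.0, 2.63]
force: [-1.2, -0.5, -0.1]
grip_width: 0.0345
finger_force: 0.0
```

```bash
sed -i 's/^    near=.*$/    sys.exit()/' look.py; python3 look.py w5
```

```text
{'qpos': [-0.4125, 0.555, 0.1313, 1.7923, -0.096, 0.8005, 0.8251], 'position': [0.5691, 0.1262, 0.1522], 'tool_rot': [-3.1414, 0.0, 2.6297], 'force': [-1.2309, -0.4945, -0.1361], 'moment': [-0.0478, 0.0424, 0.0424], 'grip_width': 0.0345}
guard 6782 [0.4 1. ] [100.3 100.4] 80.09 z 0.0916
knob 610 [1.2 1.4] [35.4 11.7] 0.22 z 0.0834
```

View pics/w5.png

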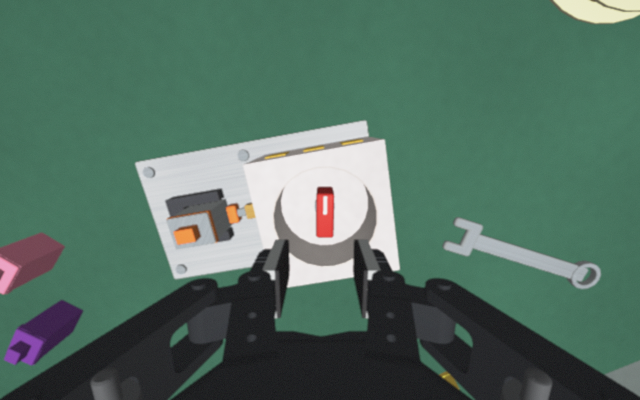

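Emit:
move_arm --squeeze 80 --series '[[[0.05, 0.1, 2], [0, 0, 0], 40], [[0.05, 0.1, 4], [0, 0, 0], 40], [[0.05, 0.1, 5.5], [0, 0, 0], 40], [[0.05, 0.1, 7], [0, 0, 0], 40], [[0.05, 0.1, 8.3], [0, 0, 0], 40], [[0.05, 0.1, 9.2], [0, 0, 0], 40], [[0.05, 0.1, 9.5], [0, 0, 0], 40], [[0.05, 0.1, 9.5], [0, 0, 0], 40], [[0.05, 0.1, 9.5], [0, 0, 0], 40]]'

```text
clock: 10.75
position: [0.5695, 0.1273, 0.0578]
tool_rot: [3.141, 0.0, 2.631]
force: [0.4, 1.5, 0.8]
grip_width: 0.034
finger_force: 0.0
```

```bash
cat > st.py <<'E'
from h import *
s=bot.observe(); print({k:np.round(s[k],4).tolist() for k in ['clock','position','tool_rot','force','moment','grip_width','finger_force']})
E
python3 st.py
```

```text
{'clock': 10.75, 'position': [0.5695, 0.1273, 0.0578], 'tool_rot': [3.1413, 0.0003, 2.6306], 'force': [0.3669, 1.5211, 0.7892], 'moment': [-0.0579, -0.0755, -0.0135], 'grip_width': 0.034, 'finger_force': 0.0}
```

Emit:
move_arm --series '[[[0, 0, 0], [0, 0, 0], 5], [[0, 0, 0], [0, 0, 0], 5], [[0, 0, 0], [0, 0, 0], 5], [[0, 0, 0], [0, 0, 0], 5], [[0, 0, 0], [0, 0, 0], 5], [[0, 0, 0], [0, 0, 0], 5]]'

```text
clock: 11.25
position: [0.5704, 0.1284, 0.0584]
tool_rot: [3.139, 0.002, 2.631]
force: [1.9, 6.2, 4.6]
grip_width: 0.0123
finger_force: 78.6
```

```bash
python3 st.py
```

```text
{'clock': 11.25, 'position': [0.5704, 0.1284, 0.0584], 'tool_rot': [3.1388, 0.0015, 2.6311], 'force': [1.8819, 6.1692, 4.5757], 'moment': [0.9893, -0.3103, -0.2018], 'grip_width': 0.0123, 'finger_force': 78.5935}
```

Emit:
move_arm --series '[[[0, 0, 0], [0, 0, 0.03], 5], [[0, 0, 0], [0, 0, 0.06], 5], [[0, 0, 0], [0, 0, 0.09], 5], [[0, 0, 0], [0, 0, 0.12], 5]]'

```text
clock: 11.58
position: [0.5703, 0.1284, 0.0585]
tool_rot: [3.139, 0.001, 2.51]
force: [0.7, 5.2, 4.7]
grip_width: 0.0125
finger_force: 78.6
```

```bash
python3 st.py
```

```text
{'clock': 11.5833, 'position': [0.5703, 0.1284, 0.0585], 'tool_rot': [3.1388, 0.0011, 2.5103], 'force': [0.6857, 5.1918, 4.7085], 'moment': [0.8934, -0.3007, 0.2609], 'grip_width': 0.0125, 'finger_force': 78.6058}
```

Emit:
move_arm --series '[[[0, 0, 0], [0, 0, 0.02], 5], [[0, 0, 0], [0, 0, 0.04], 5], [[0, 0, 0], [0, 0, 0.06], 5]]'

```text
clock: 11.83
position: [0.5703, 0.1284, 0.0585]
tool_rot: [3.139, 0.001, 2.451]
force: [0.7, 4.6, 4.8]
grip_width: 0.0124
finger_force: 78.8
```

```bash
python3 st.py
```

```text
{'clock': 11.8333, 'position': [0.5703, 0.1284, 0.0585], 'tool_rot': [3.1387, 0.001, 2.4508], 'force': [0.7192, 4.6338, 4.7563], 'moment': [0.852, -0.1628, 0.2551], 'grip_width': 0.0124, 'finger_force': 78.7544}
```

Emit:
move_arm --series '[[[0, 0, 0], [0, 0, 0.02], 5], [[0, 0, 0], [0, 0, 0.04], 5], [[0, 0, 0], [0, 0, 0.06], 5]]'

```text
clock: 12.08
position: [0.5703, 0.1284, 0.0585]
tool_rot: [3.139, 0.001, 2.391]
force: [1.6, 4.2, 5.5]
grip_width: 0.0123
finger_force: 78.8
```

```bash
python3 st.py
```

```text
{'clock': 12.0833, 'position': [0.5703, 0.1284, 0.0585], 'tool_rot': [3.1388, 0.0008, 2.3908], 'force': [1.573, 4.2246, 5.4642], 'moment': [0.8072, -0.1865, 0.3619], 'grip_width': 0.0123, 'finger_force': 78.8169}
```

Emit:
move_arm --series '[[[0, 0, 0], [0, 0, 0.02], 5], [[0, 0, 0], [0, 0, 0.04], 5]]'

```text
clock: 12.25
position: [0.5702, 0.1284, 0.0585]
tool_rot: [3.139, 0.001, 2.351]
force: [0.9, 4.6, 5.4]
grip_width: 0.0127
finger_force: 78.8
```

```bash
python3 st.py
```

```text
{'clock': 12.25, 'position': [0.5702, 0.1284, 0.0585], 'tool_rot': [3.1387, 0.0006, 2.3508], 'force': [0.9118, 4.6035, 5.3647], 'moment': [0.7866, -0.1103, 0.2582], 'grip_width': 0.0127, 'finger_force': 78.8464}
```

Emit:
move_arm --series '[[[0, 0, 0], [0, 0, 0.02], 5], [[0, 0, 0], [0, 0, 0.04], 5]]'

```text
clock: 12.42
position: [0.5702, 0.1284, 0.0584]
tool_rot: [3.139, 0.0, 2.311]
force: [1.1, 4.1, 6.0]
grip_width: 0.0126
finger_force: 78.9
```

```bash
python3 st.py
```

```text
{'clock': 12.4167, 'position': [0.5702, 0.1284, 0.0584], 'tool_rot': [3.1388, 0.0004, 2.3108], 'force': [1.1027, 4.113, 6.0459], 'moment': [0.8136, -0.1431, 0.3673], 'grip_width': 0.0126, 'finger_force': 78.9286}
```

Emit:
move_arm --series '[[[0, 0, 0], [0, 0, 0.02], 5]]'

```text
clock: 12.5
position: [0.5702, 0.1283, 0.0584]
tool_rot: [3.139, 0.0, 2.291]
force: [0.6, 4.7, 6.0]
grip_width: 0.0125
finger_force: 78.9
```

```bash
python3 st.py
```

```text
{'clock': 12.5, 'position': [0.5702, 0.1283, 0.0584], 'tool_rot': [3.1388, 0.0004, 2.2908], 'force': [0.559, 4.6945, 5.9606], 'moment': [0.7939, -0.1271, 0.3726], 'grip_width': 0.0125, 'finger_force': 78.9493}
```

Emit:
move_arm --series '[[[0, 0, 0], [0, 0, 0.02], 5]]'

```text
clock: 12.58
position: [0.5702, 0.1284, 0.0585]
tool_rot: [3.139, 0.0, 2.271]
force: [0.7, 4.2, 5.8]
grip_width: 0.0127
finger_force: 79.0
```

```bash
python3 st.py
```

```text
{'clock': 12.5833, 'position': [0.5702, 0.1284, 0.0585], 'tool_rot': [3.1388, 0.0003, 2.2709], 'force': [0.6856, 4.2095, 5.7641], 'moment': [0.8056, -0.0385, 0.4417], 'grip_width': 0.0127, 'finger_force': 78.9691}
```

Emit:
move_arm --series '[[[0, 0, 0], [0, 0, 0.02], 5]]'

```text
clock: 12.67
position: [0.5702, 0.1284, 0.0585]
tool_rot: [3.139, 0.0, 2.251]
force: [0.3, 3.4, 5.9]
grip_width: 0.0125
finger_force: 79.0
```

```bash
python3 st.py
```

```text
{'clock': 12.6667, 'position': [0.5702, 0.1284, 0.0585], 'tool_rot': [3.1388, 0.0003, 2.2509], 'force': [0.2656, 3.4138, 5.8712], 'moment': [0.7625, -0.0262, 0.3781], 'grip_width': 0.0125, 'finger_force': 78.9892}
```

Emit:
move_arm --series '[[[0, 0, 0], [0, 0, 0.015], 5]]'

```text
clock: 12.75
position: [0.5702, 0.1284, 0.0585]
tool_rot: [3.139, 0.0, 2.236]
force: [1.1, 4.4, 6.6]
grip_width: 0.0127
finger_force: 79.0
```

```bash
python3 st.py
```

```text
{'clock': 12.75, 'position': [0.5702, 0.1284, 0.0585], 'tool_rot': [3.1388, 0.0003, 2.2359], 'force': [1.0807, 4.4461, 6.5759], 'moment': [0.8245, -0.0369, 0.4518], 'grip_width': 0.0127, 'finger_force': 79.0126}
```

Emit:
move_arm --series '[[[0, 0, 0], [0, 0, 0.015], 5]]'

```text
clock: 12.83
position: [0.5702, 0.1284, 0.0584]
tool_rot: [3.139, 0.0, 2.221]
force: [0.5, 5.0, 7.3]
grip_width: 0.0123
finger_force: 79.0
```

```bash
python3 st.py; python3 - <<'E'
from h import *
I,d=bot.grab_frame('scene'); P=cloud('scene',d)
f,cx,cy,M=cam('scene')
n=np.array([.531,.0177,.012]); print(proj('scene',n),M[:3,3])
save('s2',cv2.resize(I[195:255,290:380],(750,500),interpolation=cv2.INTER_CUBIC))
E
```

```text
{'clock': 12.8333, 'position': [0.5702, 0.1284, 0.0584], 'tool_rot': [3.1389, 0.0002, 2.2212], 'force': [0.4829, 5.0453, 7.3011], 'moment': [0.7675, -0.1027, 0.5273], 'grip_width': 0.0123, 'finger_force': 79.0231}
[320.25769085 221.62382974] [ 1.09732081 -0.33258377  0.84267206]
```

View pics/s2.png

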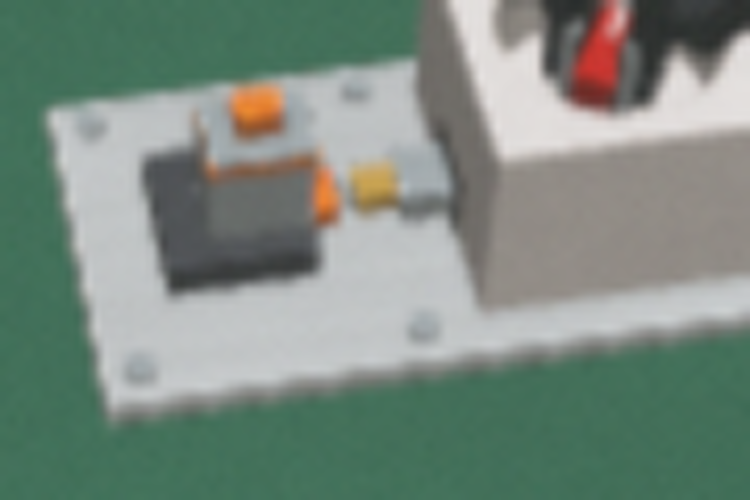

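```bash
python3 - <<'E'
from h import *
for i in range(10):
    print(np.round(bot.observe()['moment'][2],3),end=' '); bot.grab_frame('scene')
E
```

```text
0.356 0.277 0.231 0.216 0.234 0.268 0.246 0.219 0.237 0.294
```

Emit:
move_arm --series '[[[0, 0, 0], [0, 0, 0.02], 5]]'

```text
clock: 13.47
position: [0.5702, 0.1284, 0.0584]
tool_rot: [3.139, 0.0, 2.202]
force: [1.4, 4.3, 4.9]
grip_width: 0.0125
finger_force: 78.9
```

```bash
python3 st.py
```

```text
{'clock': 13.4667, 'position': [0.5702, 0.1284, 0.0584], 'tool_rot': [3.1389, 0.0, 2.2023], 'force': [1.3813, 4.3177, 4.9363], 'moment': [0.8012, -0.0689, 0.5058], 'grip_width': 0.0125, 'finger_force': 78.93}
```

Emit:
move_arm --series '[[[0, 0, 0], [0, 0, 0.02], 5]]'

```text
clock: 13.55
position: [0.5702, 0.1284, 0.0585]
tool_rot: [3.139, -0.0, 2.181]
force: [1.2, 5.2, 6.3]
grip_width: 0.0124
finger_force: 78.9
```

```bash
python3 - <<'E'
from h import *
for i in range(12):
    print(np.round(bot.observe()['moment'][2],3),end=' '); bot.grab_frame('scene')
E
```

```text
0.474 0.354 0.285 0.292 0.244 0.222 0.29 0.291 0.256 0.242 0.223 0.226
```

Emit:
move_arm --series '[[[0, 0, 0], [0, 0, 0], 38], [[0, 0, 0], [0, 0, 0], 38], [[0, 0, 0], [0, 0, 0], 38], [[0, 0, 0], [0, 0, 0], 38], [[0, 0, 0], [0, 0, 0], 38], [[0, 0, -1.5], [0, 0, 0], 38], [[0, 0, -3.5], [0, 0, 0], 38], [[0, 0, -6], [0, 0, 0], 38], [[0, 0, -9], [0, 0, 0], 38], [[0, 0, -9], [0, 0, 0], 38], [[0, 0, -9], [0, 0, 0], 38]]'

```text
clock: 15.07
position: [0.57, 0.1274, 0.1487]
tool_rot: [3.139, 0.001, 2.181]
force: [0.6, -0.1, -0.6]
grip_width: 0.0327
finger_force: 0.0
```

```bash
python3 look.py w6
```

```text
{'qpos': [-0.5139, 0.5736, 0.2754, 1.7999, -0.2087, 0.7936, 0.4761], 'position': [0.57, 0.1274, 0.1487], 'tool_rot': [3.139, 0.0007, 2.1808], 'force': [0.5682, -0.1265, -0.6469], 'moment': [0.0403, -0.0174, 0.0065], 'grip_width': 0.0327}
guard 7373 [ 0.2 -0.6] [100.5 100.4] 54.33 z 0.0916
knob 628 [ 1.6 -0.1] [34.3 12.1] 0.34 z 0.0835
```

Emit:
move_arm --series '[[[-3, -4.2, 0], [0, 0, 0.3], 38], [[-6.7, -9.5, 0], [0, 0, 0.947], 38], [[-6.7, -9.5, 0], [0, 0, 0.947], 38], [[-6.7, -9.5, 0], [0, 0, 0.947], 38], [[-6.7, -9.5, 0], [0, 0, 0.947], 38], [[-6.7, -9.5, 0], [0, 0, 0.947], 50], [[-6.7, -9.5, 0], [0, 0, 0.947], 50], [[-6.7, -9.5, 0], [0, 0, 0.947], 50], [[-6.7, -9.5, 2], [0, 0, 0.947], 50], [[-6.7, -9.5, 3.9], [0, 0, 0.947], 50], [[-6.7, -9.5, 3.9], [0, 0, 0.947], 50], [[-6.7, -9.5, 3.9], [0, 0, 0.947], 50]]'

```text
clock: 16.12
position: [0.5289, 0.0175, 0.1073]
tool_rot: [-3.139, 0.002, 1.233]
force: [-0.2, 0.2, -0.1]
grip_width: 0.0428
finger_force: 0.0
```

```bash
python3 - <<'E'
from h import *
s=bot.observe(); I,d=bot.grab_frame('wrist'); P=cloud('wrist',d,s)
print(np.round(s['position'],4),np.round(s['tool_rot'],4))
w=np.load('w3.npz'); st3={'position':w['pos'],'tool_rot':w['rot']}
# both rectified to nest frame plane z=.029 : 10px/mm... y -20..65, x -20..20
a=np.radians(70.75); ey=np.array([np.cos(a),np.sin(a),0]); ex=np.array([np.sin(a),-np.cos(a),0]); n=np.array([.531,.0177,.029])
Y,X=np.mgrid[60:10:-.125,-20:20:.125]; W=n+(X[...,None]*ex+Y[...,None]*ey)/1000
o=[]
for im,q in((w['I'],st3),(I,s)):
    uv=proj('wrist',W,q).astype(np.float32); r=cv2.remap(im,uv[...,0],uv[...,1],cv2.INTER_LINEAR); o.append(r)
    h=cv2.cvtColor(r,cv2.COLOR_RGB2HSV)[:,140:180].astype(float).mean(1); g=r[:,140:180].mean(1)
    print([(round(60-i/8,2),int(h[i,0]),int(h[i,1])) for i in range(60,400,6)])
save('rect',np.hstack(o))
E
```

```text
[0.5289 0.0175 0.1073] [-3.1393e+00  1.8000e-03  1.2334e+00]
[(52.5, 19, 133), (51.75, 19, 135), (51.0, 20, 134), (50.25, 19, 134), (49.5, 19, 134), (48.75, 20, 134), (48.0, 20, 134), (47.25, 20, 133), (46.5, 20, 134), (45.75, 20, 134), (45.0, 20, 134), (44.25, 20, 134), (43.5, 20, 134), (42.75, 20, 134), (42.0, 20, 134), (41.25, 20, 135), (40.5, 19, 137), (39.75, 18, 112), (39.0, 17, 37), (38.25, 96, 9), (37.5, 100, 17), (36.75, 99, 16), (36.0, 101, 16), (35.25, 99, 16), (34.5, 99, 16), (33.75, 99, 16), (33.0, 100, 17), (32.25, 102, 9), (31.5, 7, 51), (30.75, 11, 130), (30.0, 14, 163), (29.25, 16, 163), (28.5, 16, 159), (27.75, 17, 159), (27.0, 16, 161), (26.25, 16, 162), (25.5, 15, 164), (24.75, 15, 166), (24.0, 15, 169), (23.25, 14, 172), (22.5, 12, 160), (21.75, 9, 92), (21.0, 8, 17), (20.25, 108, 4), (19.5, 103, 7), (18.75, 102, 7), (18.0, 104, 7), (17.25, 103, 6), (16.5, 104, 6), (15.75, 104, 6), (15.0, 106, 6), (14.25, 104, 6), (13.5, 106, 6), (12.75, 106, 6), (12.0, 105, 6), (11.25, 104, 6), (10.5, 104, 6)]
[(52.5, 102, 16), (51.75, 101, 16), (51.0, 102, 17), (50.25, 101, 16)
[... 200 characters left out ...]
0, 134), (40.5, 20, 134), (39.75, 19, 134), (39.0, 19, 134), (38.25, 20, 134), (37.5, 20, 134), (36.75, 20, 134), (36.0, 20, 134), (35.25, 20, 134), (34.5, 19, 135), (33.75, 19, 123), (33.0, 19, 69), (32.25, 43, 6), (31.5, 100, 15), (30.75, 99, 16), (30.0, 100, 17), (29.25, 100, 18), (28.5, 107, 6), (27.75, 8, 69), (27.0, 12, 146), (26.25, 14, 165), (25.5, 16, 161), (24.75, 17, 159), (24.0, 16, 160), (23.25, 16, 161), (22.5, 16, 163), (21.75, 15, 165), (21.0, 15, 167), (20.25, 15, 169), (19.5, 14, 173), (18.75, 12, 170), (18.0, 10, 138), (17.25, 9, 56), (16.5, 93, 5), (15.75, 89, 10), (15.0, 87, 7), (14.25, 90, 8), (13.5, 93, 7), (12.75, 93, 9), (12.0, 4, 7), (11.25, 9, 88), (10.5, 11, 141)]
```

View pics/rect.png

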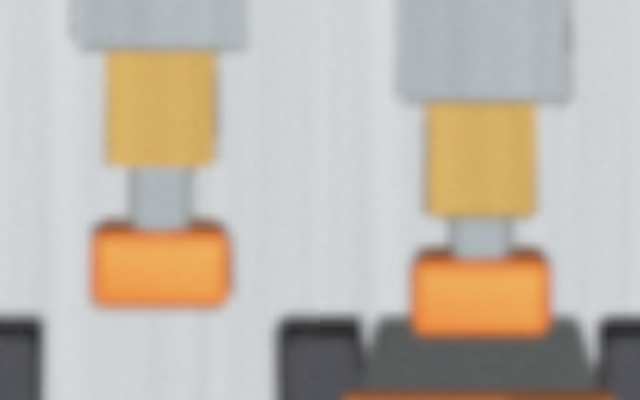

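```bash
python3 -c "
from workcell import bot
print(bot.job_done())"
```

```text
the job is handed in; nothing more can be done
None
```

The orange-banded die is upright on the nest floor and clamped against the stop at an estimated 14–15 N, judged from the pad's spring compression and the knob torque; the knob is released and the job was handed in at about 16 s.

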